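# Sweep a row of sprung buttons for sticking

## Task

Check the six spring-loaded buttons of the fixture plate for sticking: with closed fingertips, starting at the end where the V-block stands, stroke lightly along the curved row to the loupe's end, so that each button in turn and on its own is pushed a few millimetres down and springs up again. Then lift clear. Be gentle (never press with more than 20 N), and do not shift or pick up the plate, the V-block, the loupe or the two gauge blocks.

Things in the scene. Friction and masses are not known exactly. Their poses are not given: they have to be found in the camera images.
- plate: Loose, heavy (4 kg) steel plate on rubber feet, 130 (x) x 370 (y) mm, top face 30 mm above the bench. Origin: centre of its underside; z up, y along its length. Six sprung buttons stand on it in a curved row (arc radius 140 mm, bulging to +x, 40 mm apart, joined by a scribed line), 1 to 6 from its +y end to its -y end. An object stands at each end, at plate (0, +-152) mm.
- button_1_top (a point): Centre of the top of button 1: a shallow steel dome, 28 mm diameter, on a thin stem; the dome rises 6 mm from its rim, so a fingertip swept along the row 3 to 4 mm below the tops rides over each dome. Up, its top is 21 mm above the plate's top face (51 mm above the bench); it moves down with the button.
- button_1 (a joint): How far button 1 is pushed down, in m: 0 up, 0.010 at the bottom. A spring pushes it up: about 1 N to start it, 0.6 N more per mm, about 7 N at the bottom.
- button_2_top (a point): Centre of the top of button 2: a shallow steel dome, 28 mm diameter, on a thin stem; the dome rises 6 mm from its rim, so a fingertip swept along the row 3 to 4 mm below the tops rides over each dome. Up, its top is 21 mm above the plate's top face (51 mm above the bench); it moves down with the button.
- button_2 (a joint): How far button 2 is pushed down, in m: 0 up, 0.010 at the bottom. A spring pushes it up: about 1 N to start it, 0.6 N more per mm, about 7 N at the bottom.
- button_3_top (a point): Centre of the top of button 3: a shallow steel dome, 28 mm diameter, on a thin stem; the dome rises 6 mm from its rim, so a fingertip swept along the row 3 to 4 mm below the tops rides over each dome. Up, its top is 21 mm above the plate's top face (51 mm above the bench); it moves down with the button.
- button_3 (a joint): How far button 3 is pushed down, in m: 0 up, 0.010 at the bottom. A spring pushes it up: about 1 N to start it, 0.6 N more per mm, about 7 N at the bottom.
- button_4_top (a point): Centre of the top of button 4: a shallow steel dome, 28 mm diameter, on a thin stem; the dome rises 6 mm from its rim, so a fingertip swept along the row 3 to 4 mm below the tops rides over each dome. Up, its top is 21 mm above the plate's top face (51 mm above the bench); it moves down with the button.
- button_4 (a joint): How far button 4 is pushed down, in m: 0 up, 0.010 at the bottom. A spring pushes it up: about 1 N to start it, 0.6 N more per mm, about 7 N at the bottom.
- button_5_top (a point): Centre of the top of button 5: a shallow steel dome, 28 mm diameter, on a thin stem; the dome rises 6 mm from its rim, so a fingertip swept along the row 3 to 4 mm below the tops rides over each dome. Up, its top is 21 mm above the plate's top face (51 mm above the bench); it moves down with the button.
- button_5 (a joint): How far button 5 is pushed down, in m: 0 up, 0.010 at the bottom. A spring pushes it up: about 1 N to start it, 0.6 N more per mm, about 7 N at the bottom.
- button_6_top (a point): Centre of the top of button 6: a shallow steel dome, 28 mm diameter, on a thin stem; the dome rises 6 mm from its rim, so a fingertip swept along the row 3 to 4 mm below the tops rides over each dome. Up, its top is 21 mm above the plate's top face (51 mm above the bench); it moves down with the button.
- button_6 (a joint): How far button 6 is pushed down, in m: 0 up, 0.010 at the bottom. A spring pushes it up: about 1 N to start it, 0.6 N more per mm, about 7 N at the bottom.
- v_block: Loose ground steel V-block, 45 x 40 x 34 mm high with a V groove in its top, standing on the plate at one end of the row: the end where the sweep starts. Origin: centre of its underside.
- loupe: Loose eye loupe, a round black cup 39 mm in diameter and 34 mm high, standing on the plate at the other end of the row, where the sweep finishes. Origin: centre of its underside.
- gauge_block_1: Loose flat steel gauge block, 35 x 30 x 9 mm, lying on the bench beyond the plate's +x edge. Origin: centre of its underside.
- gauge_block_2: Loose flat steel gauge block, 35 x 20 x 9 mm, lying on the bench beyond the plate's +x edge. Origin: centre of its underside.
- height_stand: Obstacle, fixed to the bench to the robot's right of the plate: a dark gauge stand with a column and dial, 240 mm tall, base 145 (x) x 175 (y) mm, its highest parts within 90 mm of the origin. Origin: centre of its underside. It may stand between the arm's starting place and the plate: pass above it.
Not all that is in view belongs to the job. Leave any blue or purple look-alike of the v_block alone.

How it is judged:
By the outcome, as a careful person would: the job done as asked, in the order asked, and still so for the second after the job is handed in, with the robot touching nothing.
It also fails if it takes over 48 s, if anything falls off the work surface, if the arm or the gripper's body presses on something with over 40 N, if the wrist force passes 120 N, or if a joint passes its speed limit or range.

## Robot

A 7-joint arm with a two-finger parallel gripper is mounted at the origin on a cart in front of the work surface, level with it; the furniture and walls round the work are solid. World frame = base frame: x ahead of the robot, y to its left, z up, the work surface at z = 0. Lengths are in mm, angles in rad, forces in N, time in s.
With the tool pointing down it reaches from about 400 to 850 mm from the base axis. Payload 4.5 kg.
Tool frame: the origin (TCP) lies on the centre line of the jaws, within the pads' length; the fingertips stand 14 mm ahead of it and the grasp point (between the pads) lies 5 mm behind it; y points along the fingers, x is the direction in which the jaws open and shut, and the axes are right-handed (so a half turn about y gives the same grasp; the last joint's range is limited). The gripper opens to 85 mm and grips with 20 to 120 N. Pads are 22 mm wide; open, the fingers measure 114 mm over their backs; the gripper's body (76 mm by 85 mm) begins 54 mm behind the grasp point. The pads swing forward as they close: fully open they stand 13 mm farther back than shut.
Start: joints at [1.325, 0.689, -0.195, 1.565, 0.157, 0.902, -0.215], TCP at [172.631, -600.709, 245.317] pointing down, gripper open.
Joint ranges: [-3.01, 3.01], [-0.46, 2.08], [-1.47, 1.51], [0.13, 2.56], [-1, 4.14], [0.04, 2.09], [-2.66, 2.66]. Speed limits (rad/s): [2.57, 2.57, 3.14, 3.14, 3.14, 3.14, 3.14].

## Interface

Orientations are given as a unit quaternion [x, y, z, w].
In Python, from rig import arm gives the robot as it stands. The module is installed in compiled form; this text tells all that it offers.
- The arm moves only by the tool send_rows, never from a script. Its argument "deltas" is a list of rows, each a list of 7 numbers: the opening, from -1 (shut) to 1 (fully open), so that 0 is half open, then the shift along the tool's x, y, z in m, then the turn, a rotation vector about the tool's x, y, z in degrees. A call has exactly 5 rows; each row is the pose to reach, as a shift and turn from the pose measured when the call began, along the tool's axes at that moment; what a row does not reach only later rows make up. A row lasts 1/10 s, in which the tool goes at most 50 mm and 8.59 degrees, less where a joint would pass 70% of its speed; a pose out of reach is approached as far as the arm can. A call with a gripper value outside its range is refused whole. The fingers move at their own pace and stop on an object; "force" is the grip in N (left out, the last holds). Time passes only in rows, so rows that repeat a pose let the fingers close, or fill a call up. It gives the time, the measured TCP pose, the force and the opening at its end, in the units of the state.
- arm.sense(): the state, without advancing time (a new reading comes with each control period).
- arm.get_image(name): name is "side" or "top"; returns the picture (400x640x3 uint8, blue, green, red); there is no depth.
- arm.camera_params(name): a dict with "intrinsics" (3x3 intrinsics, pixels), "dist_coeffs" ([k1, k2, p1, p2, k3] as OpenCV has them; the pictures are not rectified), "rvec" (rotation vector, rad) and "tvec" (3), from world to camera coordinates, as OpenCV has them. Camera axes: x right, y down, z forward; pixel columns grow to the right and rows downward; lengths in mm; the calibration is good to about 2 mm. A picture is of the moment at which its call begins. camera_params takes no time and is no camera call.
- arm.close_job(): hands the job in, once; it reports no verdict.
The state is a dict: "time": time; "joint_pos": joint angles; "joint_velocities": joint speeds; "tau": joint torques, N m; "eef_pos": TCP position; "tcp_rot": TCP orientation; "force": force on the tool from outside, world axes, zero at the start; "ft_torque": the same for the moment, N m; "grip_width": finger opening in mm.
Only numpy, scipy, OpenCV 4.12 (cv2) and the standard library are available. Lean on these libraries where they do the work, as an engineer would, in place of code of your own. Each camera call takes 0.05 s, during which the arm holds its last target.

## Working session

There is one attempt and no reset: what is moved stays moved. The work goes in short steps, Python scripts to look and compute and a tool call to move; the robot and the scene stay as the last step left them, time stands still between calls to the robot, and variables do not carry over. Pictures are saved under pics/ and viewed, and the job is handed in when it is done.

Besides the shell and the picture viewer there is one more tool, called after "Request:" as name(argument=value, ...) on one line, values as JSON. send_rows: Moves the arm, as the interface text tells. Its arguments: {"type":"object","properties":{"deltas":{"type":"array"},"force":{"type":"number"}},"required":["deltas"]}

```bash
mkdir -p pics; python3 - <<'E'
from rig import arm
import cv2,numpy as np
for n in("top","side"):
    cv2.imwrite(f"pics/{n}0.png",arm.get_image(n)); p=arm.camera_params(n); print(n,{k:np.round(np.array(v),4).tolist() for k,v in p.items()})
print(arm.sense())
E
```

```text
top {'intrinsics': [[373.1829, 0.0, 312.833], [0.0, 373.1829, 195.2693], [0.0, 0.0, 1.0]], 'dist_coeffs': [-0.0197, 0.0, 0.0, 0.0, 0.0], 'rvec': [2.1148, -2.1571, 0.2041], 'tvec': [137.3369, 562.0805, 807.3534]}
side {'intrinsics': [[509.0974, 0.0, 319.1589], [0.0, 509.0974, 204.5895], [0.0, 0.0, 1.0]], 'dist_coeffs': [-0.1012, 0.0, 0.0, 0.0, 0.0], 'rvec': [2.0845, -0.2235, 0.1006], 'tvec': [-520.088, 184.1814, 943.5591]}
{'time': 0.1, 'joint_pos': array([ 1.32480931,  0.68990696, -0.19451327,  1.56622707,  0.15730657,
        0.9024853 , -0.2150712 ]), 'joint_velocities': array([ 1.85416036e-03, -3.90246013e-03,  4.03460677e-04, -2.47808782e-03,
       -3.32850136e-04, -3.68777231e-05, -3.83680733e-04]), 'tau': array([-3.11170472e-03, -5.40601838e+01, -1.27181701e+00, -1.58985507e+01,
        9.28178779e-03,  4.37174662e-03, -1.07439348e-05]), 'eef_pos': array([ 172.397849  , -600.18289767,  244.56322286]), 'tcp_rot': array([-0.5645444 ,  0.42585489, -0.42488021,  0.56516727]), 'force': array([-0.23969916,  0.05319729, -0.2738488 ]), 'ft_torque': array([-0.01000301,  0.02966379,  0.00202363]), 'grip_width': 85.66197904699094}
```

View pics/top0.png

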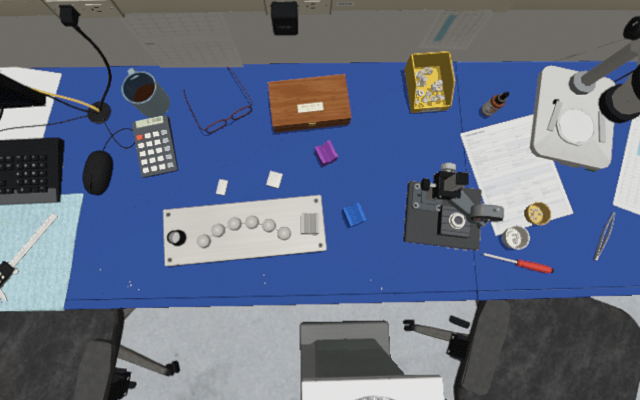

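View pics/side0.png

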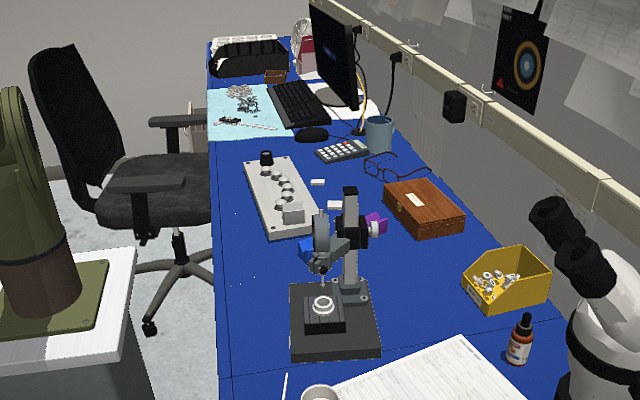

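```bash
cat > h.py <<'E'
from rig import arm
import cv2,numpy as np
from scipy.spatial.transform import Rotation as R
def P(n):
    p=arm.camera_params(n); return [np.array(p[k],float) for k in("rvec","tvec","intrinsics","dist_coeffs")]
def proj(n,X): 
    r,t,K,d=P(n); return cv2.projectPoints(np.array(X,float).reshape(-1,1,3),r,t,K,d)[0].reshape(-1,2)
def back(n,uv,z):
    r,t,K,d=P(n); u=cv2.undistortPoints(np.array(uv,float).reshape(-1,1,2),K,d).reshape(-1,2)
    Rm=cv2.Rodrigues(r)[0]; c=-Rm.T@t.ravel(); D=np.c_[u,np.ones(len(u))]@Rm
    return c+D*((np.array(z)-c[2])/D[:,2])[:,None]
E
python3 - <<'E'
from h import *
s=arm.sense(); print(R.from_quat(s['tcp_rot']).as_matrix().round(3))
print(proj('top',[s['eef_pos'],[0,0,0],[500,0,0]]))
im=cv2.imread('pics/top0.png'); c=im[185:275,155:375]; cv2.imwrite('pics/c.png',cv2.resize(c,None,fx=3.6,fy=3.6,interpolation=cv2.INTER_CUBIC))
im=cv2.imread('pics/side0.png'); c=im[140:270,230:400]; cv2.imwrite('pics/d.png',cv2.resize(c,None,fx=4,fy=4,interpolation=cv2.INTER_CUBIC))
E
```

```text
[[ 0.276 -0.001  0.961]
 [-0.961  0.002  0.276]
 [-0.002 -1.    -0.   ]]
[[750.23423165 396.20830545]
 [375.67164542 452.44989264]
 [365.71400014 224.40454367]]
```

View pics/c.png

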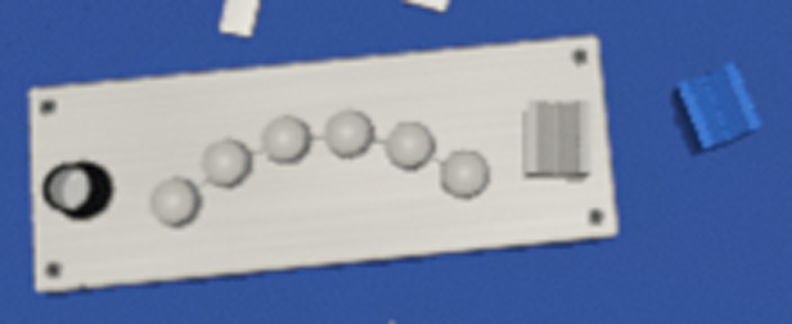

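View pics/d.png

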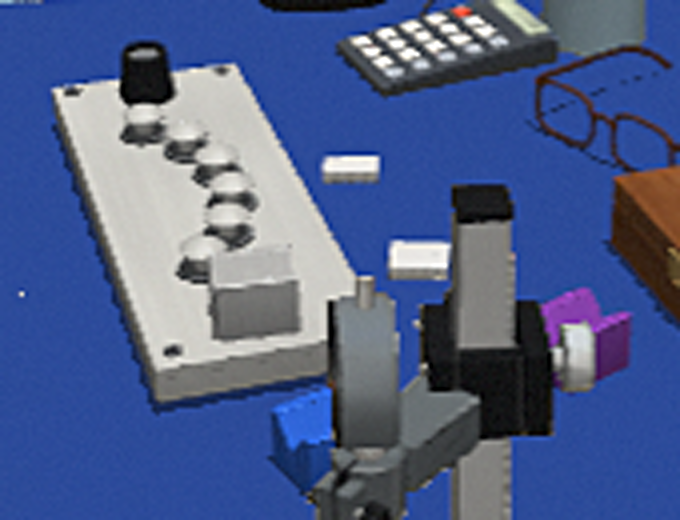

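```bash
cat > fit.py <<'E'
from h import *
from scipy.optimize import least_squares
f=lambda L,s,o:(np.array(L,float)+.5)/s-.5+np.array(o)
C=f([(30,90),(597,38),(617,236),(37,292)],3.6,(155,185))
B=f([(175,202),(227,163),(287,139),(349,133),(410,145),(465,174)],3.6,(155,185))
c=back('top',C,30);b=back('top',B,46)
print(c.round(1));print(b.round(1))
print([np.linalg.norm(c[i]-c[(i+1)%4]).round(1) for i in range(4)])
print(np.linalg.norm(np.diff(b,axis=0),axis=1).round(1))
yc=c.mean(0)
def mod(p,chord):
    x,y,a,xo=p; dphi=2*np.arcsin(20/140) if chord else 40/140
    ph=(2.5-np.arange(6))*dphi
    bl=np.c_[140*np.cos(ph)+xo,140*np.sin(ph)]
    Rm=np.array([[np.cos(a),-np.sin(a)],[np.sin(a),np.cos(a)]])
    cl=np.array([(65,185),(65,-185),(-65,-185),(-65,185)])
    return cl@Rm.T+[x,y],bl@Rm.T+[x,y]
for ch in(0,1):
    def res(p):
        cm,bm=mod(p,ch)
        return np.r_[(proj('top',np.c_[cm,np.full(4,30)])-C).ravel(),(proj('top',np.c_[bm,np.full(6,46)])-B).ravel()]
    s=least_squares(res,[yc[0],yc[1],0,-110])
    print(ch,s.x.round(3),np.sqrt(np.mean(s.fun**2)).round(2)); print(s.fun.reshape(-1,2).round(2).tolist()); print(mod(s.x,ch)[1].round(1).tolist())
E
python3 fit.py
python3 - <<'E'
from h import *
import os
exec(open('fit.py').read().split("for ch")[0].split("print(c.round")[0])
# side check of tops
im=cv2.imread('pics/side0.png')
for q in proj('side',np.c_[b[:,:2],np.full(6,51)]): cv2.drawMarker(im,tuple(int(v) for v in q.round()),(0,0,255),cv2.MARKER_CROSS,3,1)
cv2.imwrite('pics/e.png',cv2.resize(im[140:270,230:400],None,fx=4,fy=4,interpolation=cv2.INTER_NEAREST))
E
```

```text
[[540.6 474.8  30. ]
 [567.9 107.9  30. ]
 [439.9  98.4  30. ]
 [412.1 464.4  30. ]]
[[465.9 374.7  46. ]
 [489.7 342.8  46. ]
 [504.1 305.4  46. ]
 [507.1 266.4  46. ]
 [498.8 228.   46. ]
 [479.9 193.5  46. ]]
[np.float64(367.9), np.float64(128.3), np.float64(367.1), np.float64(128.9)]
[39.8 40.1 39.1 39.3 39.3]
0 [ 4.90236e+02  2.85563e+02  7.50000e-02 -1.23224e+02] 0.39
[[-0.03, -0.22], [0.82, -0.49], [0.95, 0.21], [-0.36, 0.29], [-0.46, 0.01], [-0.5, -0.11], [-0.55, 0.03], [-0.2, 0.04], [0.05, 0.04], [0.31, 0.06]]
[[465.9, 375.7], [490.0, 343.9], [504.0, 306.6], [507.0, 266.8], [498.7, 227.9], [479.8, 192.8]]
1 [ 4.90236e+02  2.85562e+02  7.50000e-02 -1.23114e+02] 0.41
[[-0.03, -0.22], [0.82, -0.49], [0.95, 0.21], [-0.36, 0.29], [-0.57, 0.07], [-0.58, -0.11], [-0.58, -0.01], [-0.18, -0.01], [0.13, 0.02], [0.43, 0.1]]
[[465.8, 375.9], [490.0, 344.1], [504.1, 306.7], [507.1, 266.8], [498.8, 227.7], [479.7, 192.5]]
```

View pics/e.png

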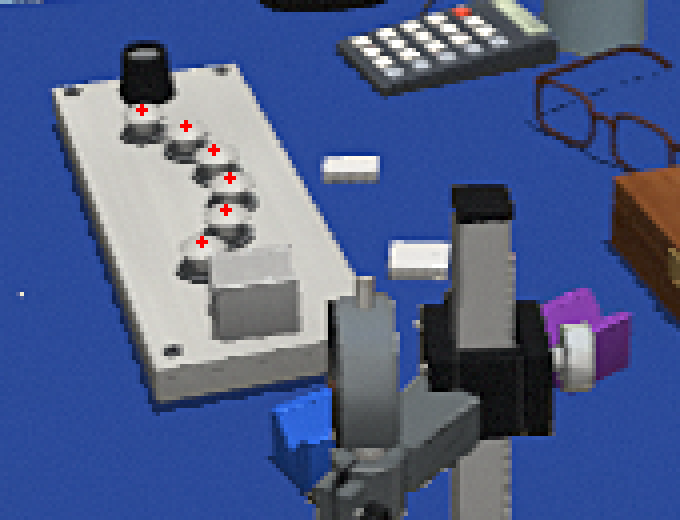

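```bash
cat >> h.py <<'E'
yaw=0.075
f=np.array([-np.sin(yaw),np.cos(yaw),0]); dn=np.array([0,0,-1.])
def Rt(th=0):
    th=np.radians(th); y=np.cos(th)*dn+np.sin(th)*f; z=np.cos(th)*f-np.sin(th)*dn
    return np.c_[np.cross(y,z),y,z]
TIP=np.array([0,14,-11.])
def plan(pts,Rg=None,tip=False,s=None):
    s=s or arm.sense(); Rc=R.from_quat(s['tcp_rot']).as_matrix(); e=s['eef_pos']
    print('t',round(s['time'],2),'tcp',e.round(1),'tip',(e+Rc@TIP).round(1),'F',s['force'].round(2),'g',round(s['grip_width'],1))
    Rg=Rc if Rg is None else Rg
    for p in pts:
        q=np.array(p,float)-(Rg@TIP if tip else 0)
        print(p,((Rc.T@(q-e))/1000).round(4).tolist(), R.from_matrix(Rc.T@Rg).as_rotvec(degrees=True).round(1).tolist())
E
python3 - <<'E'
from h import *
plan([(300,-470,340),(430,-350,340)],Rt(0))
print(back('top',[(445,245),(407,183),(480,248)],0).round(0))
E
```

```text
t 0.1 tcp [ 172.4 -600.2  244.6] tip [ 161.8 -603.2  230.6] F [-0.24  0.05 -0.27] g 85.7
(300, -470, 340) [-0.09, -0.0953, 0.1586] [-0.1, -78.3, -0.1]
(430, -350, 340) [-0.1694, -0.0952, 0.3167] [-0.1, -78.3, -0.1]
[[ 447. -188.    0.]
 [ 600. -106.    0.]
 [ 438. -272.    0.]]
```

Request:
send_rows(deltas=[[-1, -0.006, -0.04, 0.01, 0, -8, 0], [-1, -0.02, -0.07, 0.04, 0, -16, 0], [-1, -0.045, -0.09, 0.08, 0, -24, 0], [-1, -0.07, -0.095, 0.12, 0, -32, 0], [-1, -0.09, -0.095, 0.159, 0, -39, 0]], force=20)

```text
time: 0.6
eef_pos: [301.8, -468.3, 340.9]
tcp_rot: [-0.675, 0.21, -0.211, 0.675]
force: [0.2, -0.8, -0.3]
grip_width: 12.4
```

```bash
python3 - <<'E'
from h import *
plan([(430,-320,340),(430,-100,340)],Rt(0))
E
```

```text
t 0.6 tcp [ 301.8 -468.3  340.9] tip [ 295.5 -477.3  326.9] F [ 0.23 -0.79 -0.34] g 12.4
(430, -320, 340) [0.0212, 0.001, 0.1949] [-0.0, -38.9, 0.0]
(430, -100, 340) [-0.1039, 0.001, 0.3759] [-0.0, -38.9, 0.0]
```

Tracking is accurate. Continue.

Request:
send_rows(deltas=[[-1, 0.004, 0.0, 0.04, 0, -8, 0], [-1, 0.008, 0.0, 0.08, 0, -16, 0], [-1, 0.012, 0.0, 0.12, 0, -24, 0], [-1, 0.017, 0.0, 0.16, 0, -32, 0], [-1, 0.021, 0.0, 0.195, 0, -39, 0]])

```text
time: 1.1
eef_pos: [430.9, -317.8, 340.9]
tcp_rot: [-0.706, -0.029, 0.029, 0.707]
force: [0.2, 0.7, -0.0]
grip_width: 0.2
```

```bash
python3 - <<'E'
from h import *
plan([(430,-100,340)],Rt(0))
E
```

```text
t 1.1 tcp [ 430.9 -317.8  340.9] tip [ 431.8 -328.8  326.8] F [ 0.2   0.69 -0.02] g 0.2
(430, -100, 340) [0.0171, 0.001, 0.2172] [-0.0, 0.4, 0.0]
```

Request:
send_rows(deltas=[[-1, 0.003, 0, 0.045, 0, 0, 0], [-1, 0.007, 0, 0.09, 0, 0, 0], [-1, 0.01, 0, 0.135, 0, 0, 0], [-1, 0.014, 0, 0.18, 0, 0, 0], [-1, 0.017, 0, 0.22, 0, 0, 0]])

```text
time: 1.6
eef_pos: [429.1, -95.0, 340.9]
tcp_rot: [-0.706, -0.03, 0.029, 0.707]
force: [0.4, 1.1, 0.3]
grip_width: -0.2
```

```bash
python3 - <<'E'
from h import *
plan([(455,100,300)],Rt(20))
plan([(480,192,100)],Rt(20),True)
E
```

```text
t 1.6 tcp [429.1 -95.  340.9] tip [ 430.  -106.   326.9] F [0.42 1.06 0.32] g -0.2
(455, 100, 300) [0.042, 0.0411, 0.1921] [19.9, 0.5, -0.1]
t 1.6 tcp [429.1 -95.  340.9] tip [ 430.  -106.   326.9] F [0.42 1.06 0.32] g -0.2
(480, 192, 100) [0.0746, 0.2243, 0.2871] [19.9, 0.5, -0.1]
```

Request:
send_rows(deltas=[[-1, 0.008, 0, 0.045, 4, 0.5, 0], [-1, 0.016, 0.005, 0.09, 8, 0.5, 0], [-1, 0.025, 0.015, 0.135, 12, 0.5, 0], [-1, 0.035, 0.03, 0.17, 16, 0.5, 0], [-1, 0.042, 0.041, 0.192, 20, 0.5, 0]])

```text
time: 2.1
eef_pos: [454.7, 102.9, 300.0]
tcp_rot: [-0.571, -0.022, 0.032, 0.82]
force: [0.5, -0.7, -0.2]
grip_width: 0.2
```

```bash
python3 - <<'E'
from h import *
plan([(480,192,150),(480,192,80)],Rt(20),True)
E
```

```text
t 2.1 tcp [454.7 102.9 300. ] tip [455.1  97.5 283.1] F [ 0.51 -0.65 -0.24] g 0.2
(480, 192, 150) [0.0324, 0.1568, 0.0406] [-0.3, 0.2, -0.1]
(480, 192, 80) [0.0324, 0.2225, 0.0164] [-0.3, 0.2, -0.1]
```

Request:
send_rows(deltas=[[-1, 0.012, 0.025, 0.035, 0, 0, 0], [-1, 0.022, 0.07, 0.04, 0, 0, 0], [-1, 0.032, 0.11, 0.041, 0, 0, 0], [-1, 0.032, 0.145, 0.041, 0, 0, 0], [-1, 0.0325, 0.157, 0.0405, -0.3, 0.2, 0]])

```text
time: 2.6
eef_pos: [477.5, 197.9, 163.7]
tcp_rot: [-0.574, -0.019, 0.034, 0.818]
force: [-0.7, -0.3, 1.5]
grip_width: -0.0
```

```bash
python3 - <<'E'
from h import *
plan([(480,192,65)],Rt(20),True)
t=arm.get_image('top'); cv2.imwrite('pics/t1.png',cv2.resize(t[150:290,150:380],None,fx=3.4,fy=3.4,interpolation=cv2.INTER_CUBIC))
t=arm.get_image('side'); cv2.imwrite('pics/s1.png',cv2.resize(t[90:270,230:430],None,fx=3.3,fy=3.3,interpolation=cv2.INTER_CUBIC))
E
```

```text
t 2.6 tcp [477.5 197.9 163.7] tip [477.8 192.4 146.8] F [-0.71 -0.32  1.5 ] g -0.0
(480, 192, 65) [0.0026, 0.0767, -0.0283] [0.1, -0.0, -0.5]
```

View pics/t1.png

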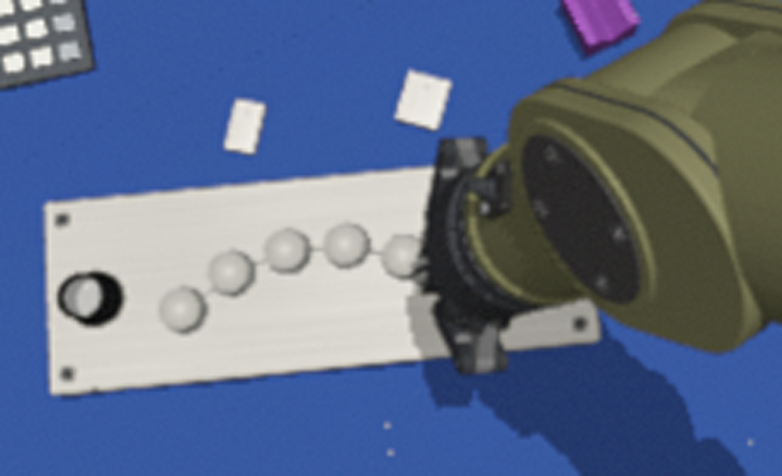

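View pics/s1.png

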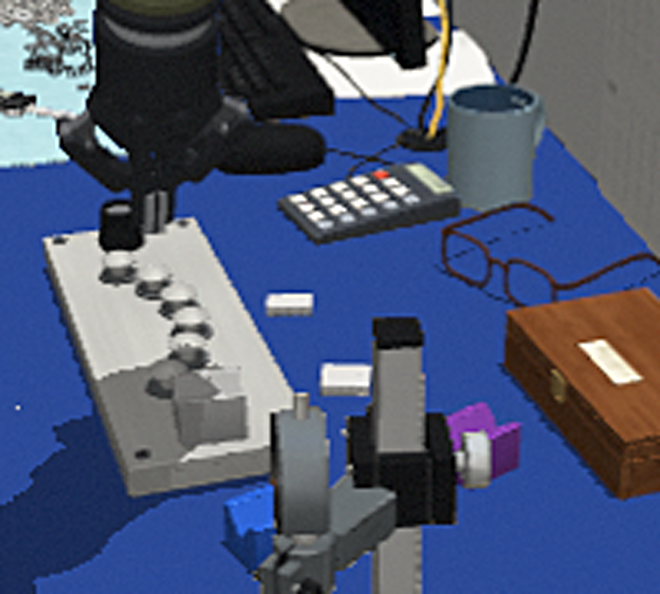

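```bash
python3 - <<'E'
from h import *
plan([(480,188,62)],Rt(20),True)
s=arm.sense();Rc=R.from_quat(s['tcp_rot']).as_matrix()
q=proj('side',[s['eef_pos']+Rc@np.array([x,14,z]) for x in(-8,8) for z in(-11,11)])
print(((q+.5-[230,90])*3.3).round(0).tolist())
E
```

```text
t 2.7 tcp [478.5 197.8 165.6] tip [478.8 192.2 148.7] F [-0.35  0.46  0.08] g -0.2
(480, 188, 62) [0.0012, 0.08, -0.0336] [0.1, -0.0, -0.3]
[[144.0, 239.0], [137.0, 216.0], [168.0, 236.0], [161.0, 213.0]]
```

```bash
python3 - <<'E'
from h import *
plan([(470.5,180,90),(470.5,180,60)],Rt(20),True)
E
```

```text
t 2.7 tcp [478.5 197.8 165.6] tip [478.8 192.2 148.7] F [-0.35  0.46  0.08] g -0.2
(470.5, 180, 90) [-0.009, 0.0513, -0.0309] [0.1, -0.0, -0.3]
(470.5, 180, 60) [-0.0089, 0.0795, -0.0411] [0.1, -0.0, -0.3]
```

Request:
send_rows(deltas=[[-1, -0.004, 0.02, -0.016, 0, 0, 0], [-1, -0.009, 0.045, -0.029, 0, 0, 0], [-1, -0.009, 0.065, -0.036, 0, 0, -0.3], [-1, -0.009, 0.0795, -0.041, 0, 0, -0.3], [-1, -0.009, 0.0795, -0.041, 0, 0, -0.3]])

```text
time: 3.2
eef_pos: [470.3, 184.5, 76.9]
tcp_rot: [-0.574, -0.021, 0.03, 0.818]
force: [0.0, -0.0, 0.0]
grip_width: 0.3
```

```bash
python3 - <<'E'
from h import *
plan([(470.5,180,50),(470.5,180,47.5),(480,193,47.5)],Rt(20),True)
t=arm.get_image('side'); cv2.imwrite('pics/s2.png',cv2.resize(t[120:270,230:380],None,fx=4,fy=4,interpolation=cv2.INTER_CUBIC))
s=arm.sense();Rc=R.from_quat(s['tcp_rot']).as_matrix()
q=proj('side',[s['eef_pos']+Rc@np.array([x,14,z]) for x in(-8,8) for z in(-11,11)])
print(((q+.5-[230,120])*4).round(0).tolist())
E
```

```text
t 3.2 tcp [470.3 184.5  76.9] tip [470.7 178.9  60. ] F [ 0.03 -0.05  0.01] g 0.3
(470.5, 180, 50) [-0.0002, 0.0097, -0.0024] [0.1, -0.1, -0.0]
(470.5, 180, 47.5) [-0.0002, 0.0121, -0.0033] [0.1, -0.1, -0.0]
(480, 193, 47.5) [0.0103, 0.0162, 0.0083] [0.1, -0.1, -0.0]
[[174.0, 322.0], [166.0, 294.0], [202.0, 318.0], [194.0, 290.0]]
```

View pics/s2.png

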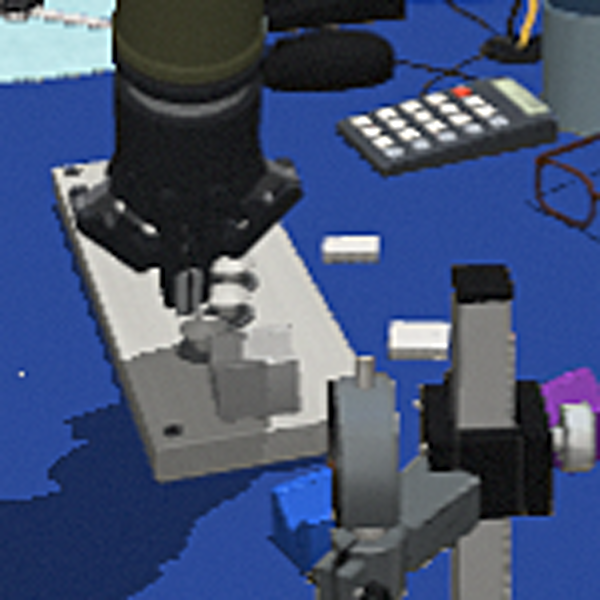

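Request:
send_rows(deltas=[[-1, 0.0, 0.008, -0.002, 0, 0, 0], [-1, 0.0, 0.012, -0.0035, 0, 0, 0], [-1, 0.004, 0.014, 0.001, 0, 0, 0], [-1, 0.008, 0.0155, 0.006, 0, 0, 0], [-1, 0.0105, 0.0162, 0.0085, 0, 0, 0]])

```text
time: 3.75
eef_pos: [480.9, 200.5, 66.0]
tcp_rot: [-0.573, -0.022, 0.03, 0.818]
force: [-0.2, 0.0, 1.0]
grip_width: -0.2
```

```bash
python3 - <<'E'
from h import *
plan([(480,193,47.5)],Rt(20),True)
t=arm.get_image('side'); cv2.imwrite('pics/s3.png',cv2.resize(t[180:240,260:320],None,fx=10,fy=10,interpolation=cv2.INTER_CUBIC))
t=arm.get_image('top'); cv2.imwrite('pics/t3.png',cv2.resize(t[150:290,150:380],None,fx=3.4,fy=3.4,interpolation=cv2.INTER_CUBIC))
E
```

```text
t 3.75 tcp [480.9 200.5  66. ] tip [481.4 194.9  49. ] F [-0.15  0.04  1.02] g -0.2
(480, 193, 47.5) [-0.0015, 0.0008, -0.0023] [0.0, -0.0, 0.1]
```

View pics/s3.png

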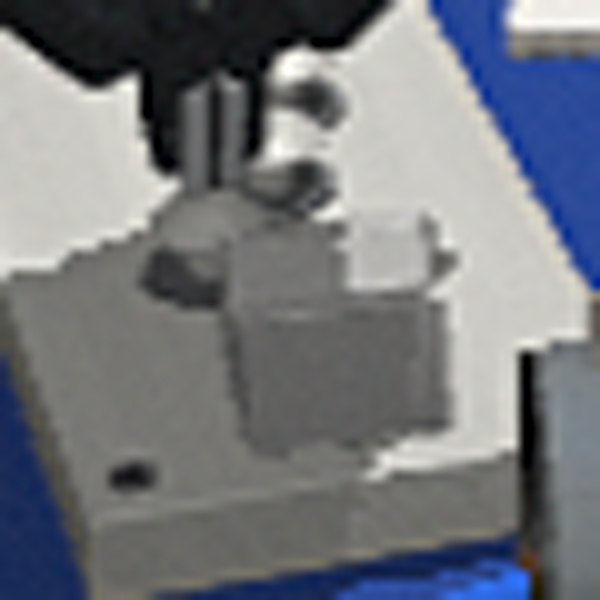

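View pics/t3.png

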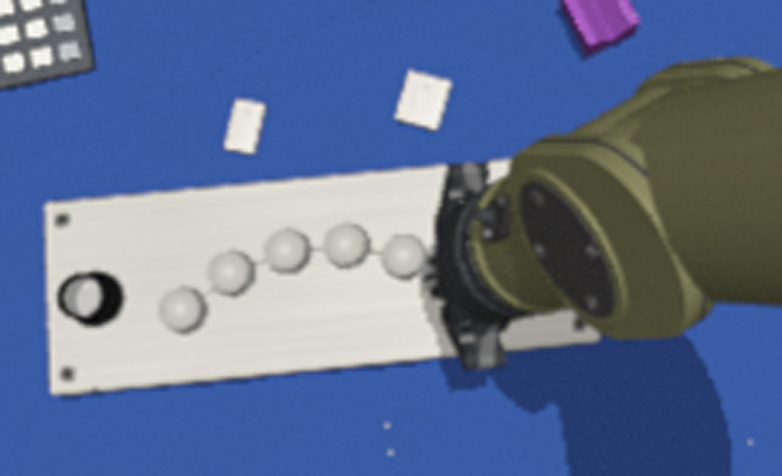

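```bash
python3 - <<'E'
from h import *
plan([(481,194,45.5)],Rt(20),True)
E
```

```text
t 3.85 tcp [481.1 200.7  66. ] tip [481.6 195.1  49.1] F [0.22 1.19 1.25] g 0.2
(481, 194, 45.5) [-0.0006, 0.003, -0.0022] [0.0, 0.0, 0.1]
```

Request:
send_rows(deltas=[[-1, 0, 0.001, -0.001, 0, 0, 0], [-1, 0, 0.002, -0.0015, 0, 0, 0], [-1, 0, 0.003, -0.002, 0, 0, 0], [-1, 0, 0.0033, -0.002, 0, 0, 0], [-1, 0, 0.0033, -0.002, 0, 0, 0]])

```text
time: 4.35
eef_pos: [481.2, 200.4, 62.4]
tcp_rot: [-0.573, -0.023, 0.03, 0.819]
force: [-0.9, 2.1, 2.4]
grip_width: -0.0
```

```bash
python3 - <<'E'
from h import *
plan([(481,194,45.5),(480,193,45)],Rt(20),True)
E
```

```text
t 4.35 tcp [481.2 200.4  62.4] tip [481.7 194.9  45.4] F [-0.86  2.06  2.36] g -0.0
(481, 194, 45.5) [-0.0007, -0.0003, -0.0008] [-0.0, 0.0, 0.2]
(480, 193, 45) [-0.0018, -0.0002, -0.0018] [-0.0, 0.0, 0.2]
```

```bash
cat > arc.py <<'E'
from h import *
import sys,h
h.TIP=np.array([0,14,-6.])
cen=np.array([367.4,276.3]); bph=[.714+.075-.2857*i for i in range(6)]
def run(step=6,z=47.2,n=5):
    s=arm.sense(); Rc=R.from_quat(s['tcp_rot']).as_matrix(); e=s['eef_pos']; tip=e+Rc@h.TIP
    d=tip[:2]-cen; ph=np.arctan2(d[1],d[0])
    print('t',round(s['time'],2),'tip',tip.round(1),'r',round(np.hypot(*d),1),'F',s['force'].round(2),'arc to b6..b1',[round((b-ph)*140,1) for b in bph[::-1]])
    Rg=Rt(20)
    for i in range(1,n+1):
        p=ph+step*i/140; q=np.array([*(cen+140*np.array([np.cos(p),np.sin(p)])),z])-Rg@h.TIP
        print([-1]+((Rc.T@(q-e))/1000).round(4).tolist(),R.from_matrix(Rc.T@Rg).as_rotvec(degrees=True).round(1).tolist())
if __name__=='__main__': run(*[float(a) for a in sys.argv[1:]])
E
python3 arc.py
```

```text
t 4.35 tip [481.3 199.6  47.2] r 137.4 F [-0.86  2.06  2.36] arc to b6..b1 [np.float64(-6.6), np.float64(33.4), np.float64(73.4), np.float64(113.4), np.float64(153.4), np.float64(193.4)]
[-1, 0.0057, 0.0011, 0.003] [-0.0, 0.0, 0.2]
[-1, 0.0091, 0.0028, 0.0076] [-0.0, 0.0, 0.2]
[-1, 0.0123, 0.0045, 0.0124] [-0.0, 0.0, 0.2]
[-1, 0.0153, 0.0063, 0.0173] [-0.0, 0.0, 0.2]
[-1, 0.018, 0.0081, 0.0223] [-0.0, 0.0, 0.2]
```

Request:
send_rows(deltas=[[-1, 0, 0.001, -0.0004, 0, 0, 0], [-1, 0, 0.001, -0.0004, 0, 0, 0], [-1, 0, 0.0012, -0.0004, 0, 0, 0], [-1, 0, 0.0012, -0.0004, 0, 0, 0], [-1, 0, 0.0012, -0.0004, 0, 0, 0]])

```text
time: 4.85
eef_pos: [481.2, 200.5, 61.2]
tcp_rot: [-0.573, -0.023, 0.03, 0.819]
force: [-1.1, 1.6, 3.4]
grip_width: 0.2
```

```bash
python3 arc.py
```

```text
t 4.85 tip [481.3 199.7  45.9] r 137.3 F [-1.09  1.63  3.35] arc to b6..b1 [np.float64(-6.7), np.float64(33.3), np.float64(73.3), np.float64(113.3), np.float64(153.3), np.float64(193.3)]
[-1, 0.0058, -0.0001, 0.0034] [-0.0, 0.0, 0.2]
[-1, 0.0092, 0.0016, 0.008] [-0.0, 0.0, 0.2]
[-1, 0.0124, 0.0034, 0.0128] [-0.0, 0.0, 0.2]
[-1, 0.0153, 0.0052, 0.0177] [-0.0, 0.0, 0.2]
[-1, 0.0181, 0.007, 0.0227] [-0.0, 0.0, 0.2]
```

Request:
send_rows(deltas=[[-1, 0.005, 0.0005, 0.0035, 0, 0, 0], [-1, 0.009, 0.0018, 0.008, 0, 0, 0], [-1, 0.0122, 0.0034, 0.0128, 0, 0, 0], [-1, 0.0153, 0.0052, 0.0177, 0, 0, 0], [-1, 0.0181, 0.007, 0.0227, 0, 0, 0.2]])

```text
time: 5.35
eef_pos: [497.4, 224.9, 62.0]
tcp_rot: [-0.574, -0.021, 0.031, 0.818]
force: [-2.0, -4.4, 3.1]
grip_width: -0.0
```

```bash
python3 arc.py 5
```

```text
t 5.35 tip [497.5 224.   46.8] r 140.2 F [-1.98 -4.36  3.1 ] arc to b6..b1 [np.float64(-36.0), np.float64(4.0), np.float64(44.0), np.float64(84.0), np.float64(124.0), np.float64(164.0)]
[-1, 0.0019, 0.0012, 0.0045] [0.1, 0.0, -0.1]
[-1, 0.0039, 0.0027, 0.0088] [0.1, 0.0, -0.1]
[-1, 0.0057, 0.0043, 0.0132] [0.1, 0.0, -0.1]
[-1, 0.0073, 0.0059, 0.0176] [0.1, 0.0, -0.1]
[-1, 0.0088, 0.0075, 0.0221] [0.1, 0.0, -0.1]
```

Request:
send_rows(deltas=[[-1, 0.0019, 0.0012, 0.0045, 0, 0, 0], [-1, 0.0039, 0.0027, 0.0088, 0, 0, 0], [-1, 0.0057, 0.0043, 0.0132, 0, 0, 0], [-1, 0.0073, 0.0059, 0.0176, 0, 0, 0], [-1, 0.0088, 0.0075, 0.0221, 0, 0, 0]])

```text
time: 5.85
eef_pos: [504.6, 249.8, 62.5]
tcp_rot: [-0.573, -0.021, 0.031, 0.818]
force: [0.0, 0.2, 0.9]
grip_width: 0.1
```

```bash
python3 arc.py 5
```

```text
t 5.85 tip [504.7 248.9  47.3] r 140.0 F [0.05 0.22 0.88] arc to b6..b1 [np.float64(-62.0), np.float64(-22.0), np.float64(18.0), np.float64(58.0), np.float64(98.0), np.float64(138.0)]
[-1, 0.0012, 0.0017, 0.0045] [0.0, 0.0, -0.1]
[-1, 0.0023, 0.0034, 0.0091] [0.0, 0.0, -0.1]
[-1, 0.0032, 0.0051, 0.0137] [0.0, 0.0, -0.1]
[-1, 0.004, 0.0068, 0.0184] [0.0, 0.0, -0.1]
[-1, 0.0045, 0.0085, 0.023] [0.0, 0.0, -0.1]
```

Request:
send_rows(deltas=[[-1, 0.001, 0.0014, 0.0036, 0, 0, 0], [-1, 0.0019, 0.0028, 0.0073, 0, 0, 0], [-1, 0.0027, 0.0041, 0.011, 0, 0, 0], [-1, 0.0034, 0.0055, 0.0147, 0, 0, 0], [-1, 0.0037, 0.0062, 0.0166, 0, 0, 0]])

```text
time: 6.35
eef_pos: [507.0, 267.5, 62.3]
tcp_rot: [-0.574, -0.021, 0.031, 0.818]
force: [-0.7, -3.1, 1.8]
grip_width: 0.1
```

```bash
python3 arc.py 5; python3 - <<'E'
from h import *
t=arm.get_image('side'); cv2.imwrite('pics/s4.png',cv2.resize(t[150:240,250:340],None,fx=6.6,fy=6.6,interpolation=cv2.INTER_CUBIC))
E
```

```text
t 6.35 tip [507.1 266.6  47.1] r 140.0 F [-0.74 -3.09  1.8 ] arc to b6..b1 [np.float64(-79.8), np.float64(-39.8), np.float64(0.2), np.float64(40.2), np.float64(80.2), np.float64(120.2)]
[-1, 0.0006, 0.0016, 0.0047] [0.1, 0.0, -0.1]
[-1, 0.0011, 0.0033, 0.0094] [0.1, 0.0, -0.1]
[-1, 0.0013, 0.005, 0.0141] [0.1, 0.0, -0.1]
[-1, 0.0014, 0.0067, 0.0188] [0.1, 0.0, -0.1]
[-1, 0.0014, 0.0084, 0.0235] [0.1, 0.0, -0.1]
```

View pics/s4.png

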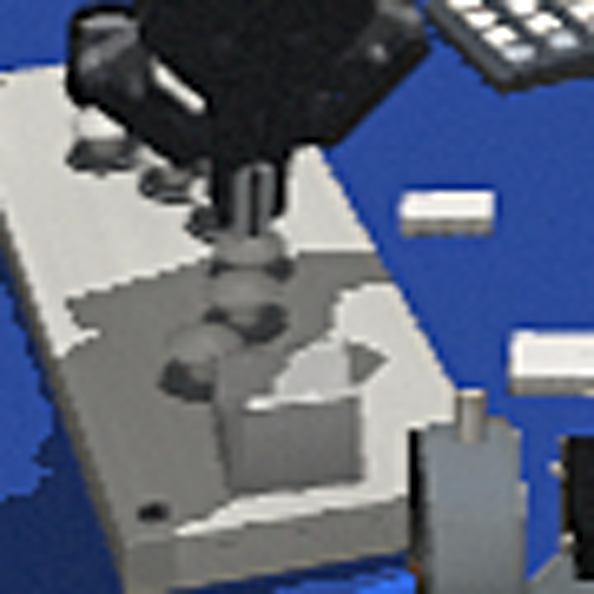

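```bash
python3 arc.py 5 46.8
```

```text
t 6.4 tip [507.1 267.2  47.3] r 140.0 F [-0.79 -3.58  3.1 ] arc to b6..b1 [np.float64(-80.5), np.float64(-40.5), np.float64(-0.5), np.float64(39.5), np.float64(79.5), np.float64(119.5)]
[-1, 0.0006, 0.0021, 0.0045] [0.0, 0.0, -0.1]
[-1, 0.001, 0.0038, 0.0092] [0.0, 0.0, -0.1]
[-1, 0.0013, 0.0055, 0.0139] [0.0, 0.0, -0.1]
[-1, 0.0013, 0.0073, 0.0186] [0.0, 0.0, -0.1]
[-1, 0.0012, 0.009, 0.0233] [0.0, 0.0, -0.1]
```

Request:
send_rows(deltas=[[-1, 0.0006, 0.002, 0.0046, 0, 0, 0], [-1, 0.001, 0.0036, 0.0093, 0, 0, 0], [-1, 0.0013, 0.0053, 0.014, 0, 0, 0], [-1, 0.0013, 0.007, 0.0187, 0, 0, 0], [-1, 0.0012, 0.0087, 0.0234, 0, 0, 0]])

```text
time: 6.9
eef_pos: [506.1, 294.0, 62.2]
tcp_rot: [-0.573, -0.022, 0.032, 0.819]
force: [0.7, 0.7, 1.4]
grip_width: -0.3
```

```bash
python3 arc.py 5 47
```

```text
t 6.9 tip [506.1 293.2  47. ] r 139.8 F [0.68 0.71 1.39] arc to b6..b1 [np.float64(-106.5), np.float64(-66.5), np.float64(-26.5), np.float64(13.5), np.float64(53.5), np.float64(93.5)]
[-1, -0.0001, 0.0017, 0.0047] [0.0, 0.1, -0.1]
[-1, -0.0006, 0.0034, 0.0094] [0.0, 0.1, -0.1]
[-1, -0.0012, 0.0051, 0.014] [0.0, 0.1, -0.1]
[-1, -0.0021, 0.0068, 0.0187] [0.0, 0.1, -0.1]
[-1, -0.0031, 0.0084, 0.0233] [0.0, 0.1, -0.1]
```

Request:
send_rows(deltas=[[-1, -0.0001, 0.0017, 0.0047, 0, 0, 0], [-1, -0.0006, 0.0034, 0.0094, 0, 0, 0], [-1, -0.0012, 0.0051, 0.014, 0, 0, 0], [-1, -0.0021, 0.0068, 0.0187, 0, 0, 0], [-1, -0.0031, 0.0084, 0.0233, 0, 0.1, -0.1]])

```text
time: 7.4
eef_pos: [501.2, 319.8, 62.7]
tcp_rot: [-0.573, -0.022, 0.03, 0.819]
force: [0.5, -0.8, 2.0]
grip_width: 0.0
```

```bash
python3 arc.py 5 47
```

```text
t 7.4 tip [501.3 318.9  47.5] r 140.5 F [ 0.5  -0.76  2.03] arc to b6..b1 [np.float64(-132.7), np.float64(-92.7), np.float64(-52.7), np.float64(-12.7), np.float64(27.3), np.float64(67.3)]
[-1, -0.0017, 0.0021, 0.0043] [-0.1, -0.0, 0.1]
[-1, -0.0032, 0.0037, 0.0088] [-0.1, -0.0, 0.1]
[-1, -0.0047, 0.0053, 0.0132] [-0.1, -0.0, 0.1]
[-1, -0.0065, 0.0069, 0.0176] [-0.1, -0.0, 0.1]
[-1, -0.0084, 0.0085, 0.022] [-0.1, -0.0, 0.1]
```

Request:
send_rows(deltas=[[-1, -0.0017, 0.002, 0.0043, 0, 0, 0], [-1, -0.0032, 0.0036, 0.0088, 0, 0, 0], [-1, -0.0047, 0.0052, 0.0132, 0, 0, 0], [-1, -0.0065, 0.0068, 0.0176, 0, 0, 0], [-1, -0.0084, 0.0084, 0.022, 0, 0, 0]])

```text
time: 7.9
eef_pos: [491.4, 342.0, 62.2]
tcp_rot: [-0.573, -0.022, 0.03, 0.819]
force: [1.5, -5.0, 2.9]
grip_width: -0.2
```

```bash
python3 arc.py 5 47
```

```text
t 7.9 tip [491.5 341.1  47. ] r 140.0 F [ 1.53 -5.03  2.9 ] arc to b6..b1 [np.float64(-156.9), np.float64(-116.9), np.float64(-76.9), np.float64(-36.9), np.float64(3.1), np.float64(43.1)]
[-1, -0.0021, 0.0015, 0.0043] [-0.0, -0.1, 0.1]
[-1, -0.0043, 0.003, 0.0085] [-0.0, -0.1, 0.1]
[-1, -0.0067, 0.0045, 0.0126] [-0.0, -0.1, 0.1]
[-1, -0.0092, 0.006, 0.0167] [-0.0, -0.1, 0.1]
[-1, -0.0119, 0.0074, 0.0206] [-0.0, -0.1, 0.1]
```

Request:
send_rows(deltas=[[-1, -0.0021, 0.0015, 0.0043, 0, 0, 0], [-1, -0.0043, 0.003, 0.0085, 0, 0, 0], [-1, -0.0067, 0.0045, 0.0126, 0, 0, 0], [-1, -0.0092, 0.006, 0.0167, 0, 0, 0], [-1, -0.0119, 0.0074, 0.0206, 0, 0, 0]])

```text
time: 8.4
eef_pos: [476.9, 363.7, 62.1]
tcp_rot: [-0.573, -0.021, 0.03, 0.819]
force: [0.2, 0.6, 0.2]
grip_width: 0.0
```

```bash
python3 arc.py 4 47; python3 - <<'E'
from h import *
t=arm.get_image('side'); cv2.imwrite('pics/s5.png',cv2.resize(t[140:230,240:330],None,fx=6.6,fy=6.6,interpolation=cv2.INTER_CUBIC))
E
```

```text
t 8.4 tip [477.  362.8  46.9] r 139.6 F [0.17 0.65 0.18] arc to b6..b1 [np.float64(-183.1), np.float64(-143.1), np.float64(-103.1), np.float64(-63.1), np.float64(-23.1), np.float64(16.9)]
[-1, -0.002, 0.0011, 0.0033] [-0.0, -0.0, 0.0]
[-1, -0.0044, 0.0022, 0.0063] [-0.0, -0.0, 0.0]
[-1, -0.0068, 0.0033, 0.0093] [-0.0, -0.0, 0.0]
[-1, -0.0094, 0.0043, 0.0122] [-0.0, -0.0, 0.0]
[-1, -0.012, 0.0053, 0.015] [-0.0, -0.0, 0.0]
```

View pics/s5.png

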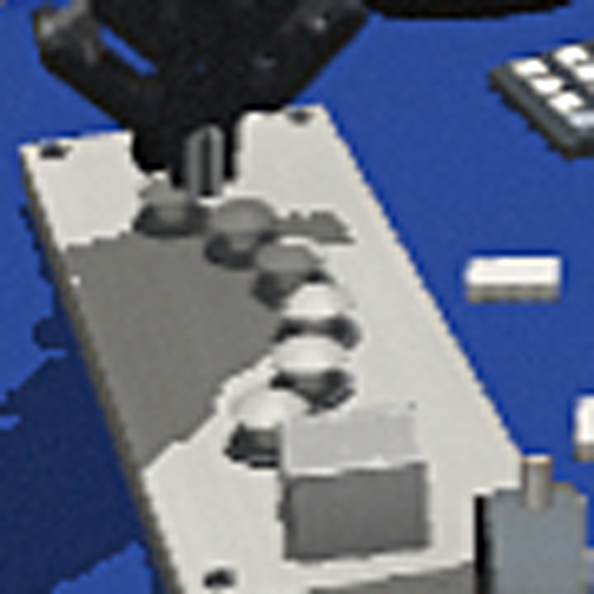

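Request:
send_rows(deltas=[[-1, -0.0021, 0.0012, 0.0034, 0, 0, 0], [-1, -0.0045, 0.0023, 0.0064, 0, 0, 0], [-1, -0.0069, 0.0034, 0.0094, 0, 0, 0], [-1, -0.0096, 0.0044, 0.0124, 0, 0, 0], [-1, -0.0122, 0.0054, 0.0152, 0, 0, 0]])

```text
time: 8.95
eef_pos: [462.9, 380.1, 62.6]
tcp_rot: [-0.573, -0.022, 0.031, 0.819]
force: [1.2, -0.9, 1.4]
grip_width: -0.0
```

```bash
python3 arc.py 3 47
```

```text
t 8.95 tip [463.  379.2  47.4] r 140.5 F [ 1.22 -0.92  1.43] arc to b6..b1 [np.float64(-204.7), np.float64(-164.7), np.float64(-124.7), np.float64(-84.7), np.float64(-44.7), np.float64(-4.7)]
[-1, -0.0024, 0.001, 0.0016] [-0.1, 0.0, 0.0]
[-1, -0.0045, 0.0018, 0.0036] [-0.1, 0.0, 0.0]
[-1, -0.0067, 0.0025, 0.0056] [-0.1, 0.0, 0.0]
[-1, -0.0089, 0.0032, 0.0075] [-0.1, 0.0, 0.0]
[-1, -0.0111, 0.0039, 0.0094] [-0.1, 0.0, 0.0]
```

Request:
send_rows(deltas=[[-1, 0, 0.0012, -0.0004, 0, 0, 0], [-1, -0.001, 0.0014, 0.0, 0, 0, 0], [-1, -0.0045, 0.0018, 0.0036, 0, 0, 0], [-1, -0.008, 0.003, 0.007, 0, 0, 0], [-1, -0.0111, 0.0039, 0.0094, 0, 0, 0]])

```text
time: 9.45
eef_pos: [449.7, 389.9, 62.0]
tcp_rot: [-0.573, -0.022, 0.032, 0.819]
force: [0.6, -0.5, -0.1]
grip_width: -0.2
```

```bash
python3 arc.py 3 47; python3 - <<'E'
from h import *
plan([(452,388,130),(452,370,220)],Rt(20))
E
```

```text
t 9.45 tip [449.7 389.1  46.8] r 139.6 F [ 0.65 -0.51 -0.07] arc to b6..b1 [np.float64(-221.2), np.float64(-181.2), np.float64(-141.2), np.float64(-101.2), np.float64(-61.2), np.float64(-21.2)]
[-1, -0.0021, 0.0006, 0.0022] [-0.1, 0.1, -0.1]
[-1, -0.0044, 0.0012, 0.0039] [-0.1, 0.1, -0.1]
[-1, -0.0068, 0.0018, 0.0056] [-0.1, 0.1, -0.1]
[-1, -0.0092, 0.0025, 0.0073] [-0.1, 0.1, -0.1]
[-1, -0.0117, 0.0031, 0.0089] [-0.1, 0.1, -0.1]
t 9.45 tcp [449.7 389.9  62. ] tip [450.1 384.4  45.1] F [ 0.65 -0.51 -0.07] g -0.2
(452, 388, 130) [0.0021, -0.0646, 0.0214] [-0.1, 0.1, -0.1]
(452, 370, 220) [0.0006, -0.1553, 0.0354] [-0.1, 0.1, -0.1]
```

Request:
send_rows(deltas=[[-1, 0, -0.0188, 0.0068, 0, 0, 0], [-1, 0, -0.047, 0.0171, 0, 0, 0], [-1, 0, -0.08, 0.0291, 0, 0, 0], [-1, 0, -0.11, 0.04, 0, 0, 0], [-1, 0, -0.14, 0.051, 0, 0, 0]])

```text
time: 9.95
eef_pos: [448.2, 389.6, 211.6]
tcp_rot: [-0.573, -0.021, 0.033, 0.819]
force: [-0.2, -0.1, 0.2]
grip_width: 0.1
```

Request:
send_rows(deltas=[[-1, 0, -0.02, 0.0, 0, 0, 0], [-1, 0, -0.04, -0.03, 0, 0, 0], [-1, 0, -0.05, -0.07, 0, 0, 0], [-1, 0, -0.05, -0.09, 0, 0, 0], [-1, 0, -0.05, -0.09, 0, 0, 0]])

```text
time: 10.45
eef_pos: [455.5, 284.0, 225.9]
tcp_rot: [-0.575, -0.018, 0.033, 0.817]
force: [0.5, 0.7, 0.5]
grip_width: 0.1
```

```bash
python3 - <<'E'
from h import *
t=arm.get_image('side'); cv2.imwrite('pics/s6.png',cv2.resize(t[140:270,230:400],None,fx=4,fy=4,interpolation=cv2.INTER_CUBIC))
u=arm.get_image('top'); cv2.imwrite('pics/t6.png',cv2.resize(u[150:290,150:380],None,fx=3.4,fy=3.4,interpolation=cv2.INTER_CUBIC))
a=cv2.imread('pics/side0.png'); cv2.imwrite('pics/df.png',cv2.resize(cv2.absdiff(a,t)[140:270,230:400]*2,None,fx=4,fy=4))
s=arm.sense(); print(s['time'],s['eef_pos'],s['force'])
E
```

```text
10.55 [455.47281484 288.80777534 227.63441064] [0.09893542 0.71229929 0.49865249]
```

View pics/s6.png

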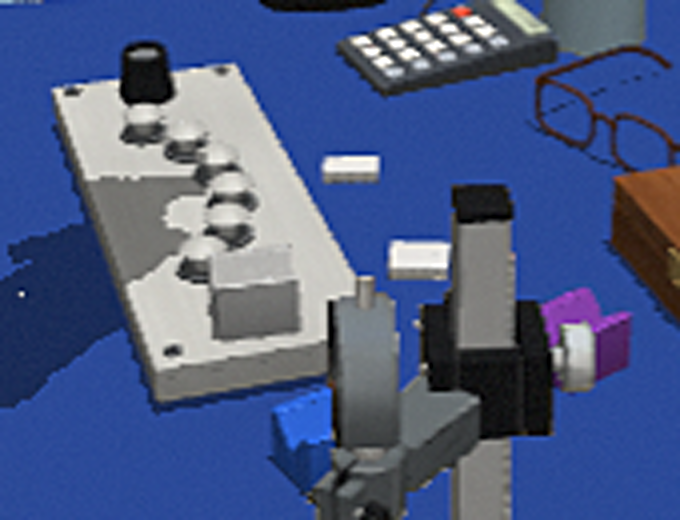

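View pics/t6.png

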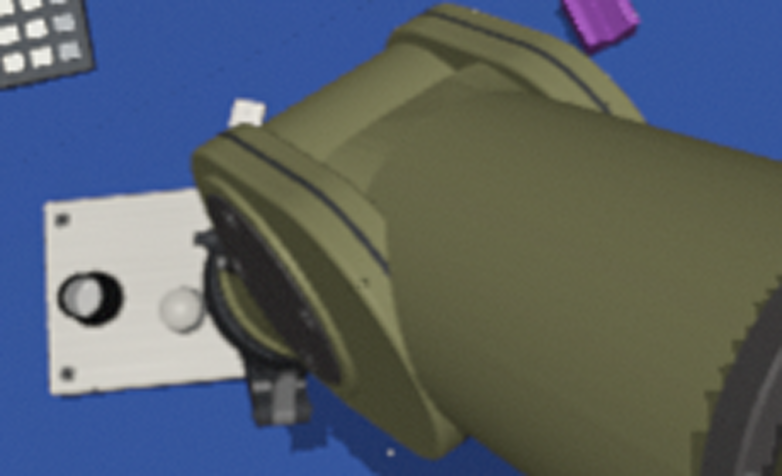

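View pics/df.png

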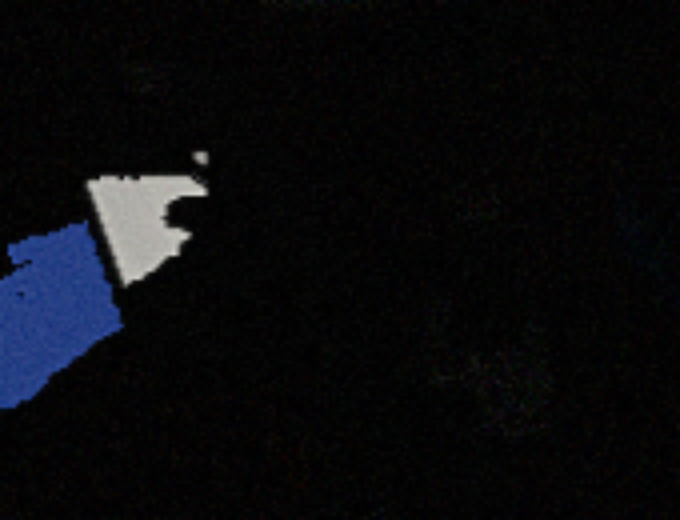

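Compared with the first picture, only the arm's shadow has changed. All the buttons are up and nothing has moved.

```bash
python3 -c "
from rig import arm
print(arm.close_job())"
```

```text
the job is handed in; nothing more can be done
None
```

I stroked all six buttons in one pass from the grey V-block's end (button 6) to the loupe's end (button 1), then lifted clear and handed the job in at about 10.6 s. The fingers were shut and tilted 20° so that only one edge of the fingertips touched.

**Depth:** Each button went down about 3 to 4 mm. This is worked out from the fingertip height, not measured at the buttons. The two steady readings on a button, 3.35 N on button 6 and 3.1 N on button 4, agree with it. The spot readings on buttons 3 and 1 were lower (2.0 N and 1.4 N), but both were taken past the dome's top. The depth on buttons 3 and 1 therefore rests on fingertip height alone.

**Force:** The highest reading was about 6 N in all, taken at the end of each move rather than continuously. Between buttons 5 and 4, after button 2 and after button 1 it fell to about 0 to 1 N, within the noise, so the buttons went down one at a time.

**Button 6:** My first pass only just touched it, because the real fingertip edge sits about 2 mm higher than I had modelled. I pressed straight down about 5 mm more while still on it, just past its top, and then went on along the row.

**Last check:** Against the first side picture, only the arm's shadow had changed. All six buttons were up, and the plate, V-block, loupe and both gauge blocks had not visibly moved. In the last top picture the arm hid most of the plate, so that check rests on the side view.

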